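Clear the blender's groove, then hold its pulse paddle at the third notch

TASK

Take the blue-handled cleaning pick out of its block and, slowly (about 3 cm a second) with its tip kept down in the groove on top of the blender base, run it along the groove from the orange-dot end to the blue-dot end. Then, to check that the pulse paddle moves freely, press the red pad down with the tip of the same pick, past the first two notches to the third, without forcing it. Finish while still holding it there against its spring, pick in the gripper, and leave the other things on the table where they are.

Things in the scene. Friction and masses are not known exactly. Their poses are not given: they have to be found in the camera images.
- pick_grip (a point): centre of the square blue handle (22 x 22 mm, 80 mm tall) of the loose cleaning pick, about 60 g, that stands upright in a wooden block 80 x 80 x 85 mm; the handle sits on the block's top, all of it (z 85 to 165 mm) free to grip. Its z axis points up the pick, its x and y axes are square to the handle's faces
- pick_tip (a point): the pick's working tip: flat nylon end 5 mm across, widening to a 10 mm steel shaft over 14 mm, 115 mm below pick_grip on the same axis (75 mm below the handle's underside). At the start it stands 75 mm deep in the block's hole, so lift the pick straight up by 80 mm or more to free it
- groove_mid (a point): middle of the groove in the blender base's flat top, at the level of that top (140 mm above the table). The blender is a white base 220 mm deep (its x) by 200 mm wide (its y), fixed to the table; its x axis points from the front (paddle side) to the back, y along the groove, z up. The groove is straight, black-floored, 12 mm wide, 8 mm deep and 120 mm long. Behind it, from 40 mm, a black jar seat rises to 26 mm above the top
- dot_orange: where the pass starts: the groove's centre line at the orange end, at the level of the blender's top, 10 mm short of the groove's end wall. A flat orange dot 14 mm across lies on the top 18 mm in front of this point (blender -x). Orange may be at either end
- dot_blue: where the pass ends: the same at the other end, marked by a blue dot; 100 mm from the orange point
- paddle_pad (a point): centre of the upper face of the red pad (40 x 40 mm, a 4 mm rim on three sides) of the pulse paddle on the blender's front, 50 mm from the paddle's level hinge and about 100 mm above the table at rest. It sticks out to the front (blender -x) and swings down: the pad sinks 19 mm, almost straight, from rest to the third notch. At rest it tilts up 0.2 rad, at the third notch down 0.19 rad
- paddle (a joint): angle of the pulse paddle: 0 at rest, 0.13 first notch, 0.26 second, 0.39 rad third, where it also meets its stop. A spring always drives it back up: at the pad it takes up to about 10 N to push through the notches (the push ripples at each), and 4 to 8 N to keep it at the third
- tub: white lidded yoghurt tub, 90 mm across, 100 mm tall; a bystander that stands on one side of the blender, the pick block on the other. Origin at its underside
- cup_a: white plastic cup, 84 mm across, 110 mm tall; bystander. Origin at its underside
- cup_b: clear plastic cup, 84 mm across, 110 mm tall; bystander. Origin at its underside
- bowl: blue bowl, 150 mm across, 60 mm tall; bystander. Origin at its underside
- jar_lid: black round jar lid with a knob, 124 mm across, 45 mm tall; bystander. Origin at its underside

How it is judged (in metres and radians):
On the way, in this order (a step that is already met when the one before it is completed fails the run):
1. the held pick's tip is down in the groove (2 mm or deeper) at the orange end, within 10 mm along it (z of pick_tip in the frame of groove_mid between -0.012 and -0.002 m and x of pick_tip in the frame of groove_mid between -0.006 and 0.006 m and y of pick_tip in the frame of groove_mid between -0.062 and 0.062 m and contact force between the fingers and pick above 2 N and horizontal distance between pick_tip and dot_orange below 0.01 m), for 0.2 s.
2. the tip is in the groove a quarter of the way along (z of pick_tip in the frame of groove_mid between -0.012 and -0.002 m and x of pick_tip in the frame of groove_mid between -0.006 and 0.006 m and y of pick_tip in the frame of groove_mid between -0.062 and 0.062 m and contact force between the fingers and pick above 2 N and horizontal distance between pick_tip and dot_orange between 0.018 and 0.034 m), for 0.05 s.
3. the tip is in the groove half-way along (z of pick_tip in the frame of groove_mid between -0.012 and -0.002 m and x of pick_tip in the frame of groove_mid between -0.006 and 0.006 m and y of pick_tip in the frame of groove_mid between -0.062 and 0.062 m and contact force between the fingers and pick above 2 N and horizontal distance between pick_tip and dot_orange between 0.042 and 0.058 m), for 0.05 s.
4. the tip is in the groove three quarters of the way along (z of pick_tip in the frame of groove_mid between -0.012 and -0.002 m and x of pick_tip in the frame of groove_mid between -0.006 and 0.006 m and y of pick_tip in the frame of groove_mid between -0.062 and 0.062 m and contact force between the fingers and pick above 2 N and horizontal distance between pick_tip and dot_orange between 0.066 and 0.082 m), for 0.05 s.
5. the tip is in the groove at the blue end, within 10 mm along it (z of pick_tip in the frame of groove_mid between -0.012 and -0.002 m and x of pick_tip in the frame of groove_mid between -0.006 and 0.006 m and y of pick_tip in the frame of groove_mid between -0.062 and 0.062 m and contact force between the fingers and pick above 2 N and horizontal distance between pick_tip and dot_blue below 0.01 m), for 0.1 s.
6. the pick's tip holds the paddle at its third notch for a second (value of joint paddle above 0.355 rad and contact force between pick and paddle above 2 N and contact force between the fingers and pick above 2 N and distance between pick_tip and paddle_pad below 0.025 m and contact force between the fingers and paddle below 0.5 N), for 1 s.
At the end, for the whole second after the job is handed in: The paddle stands at its third notch (joint above 0.355 rad of 0.39), kept there by the pick (more than 2 N on the paddle, its tip within 25 mm of the pad's centre), the pick is in the fingers, and the fingers do not touch the paddle (all of step 6); the arm keeps its last pose, push and grip.
It fails at once if the pick moves faster than 0.12 m/s while its tip is in the groove (z of pick_tip in the frame of groove_mid between -0.012 and -0.002 m and x of pick_tip in the frame of groove_mid between -0.006 and 0.006 m and y of pick_tip in the frame of groove_mid between -0.062 and 0.062 m and linear speed of pick above 0.12 m/s).
It fails at once if the paddle is forced: more than 45 N on it (contact force between pick and paddle above 45 N).
It fails at once if another thing on the table is shoved by more than 30 mm (distance of any of tub, cup_a, cup_b, bowl, jar_lid from where it was at the start of the episode above 0.03 m).
It also fails if it takes over 64 s, if anything falls off the work surface, if the arm or the gripper's body presses on something with over 40 N, if the wrist force passes 120 N, or if a joint passes its speed limit or range.

ROBOT

A 6-joint arm with a two-finger parallel gripper is mounted at the origin on the work surface. World frame = base frame: x ahead of the robot, y to its left, z up, the work surface at z = 0. Lengths are in mm, angles in rad, forces in N, time in s.
With the tool pointing down it reaches from about 350 to 775 mm from the base axis. Payload 7.3 kg.
Tool frame: the origin (TCP) lies between the finger pads; the fingertips stand 14 mm ahead of it and the grasp point (between the pads) lies 5 mm behind it; z points along the fingers, y is the line along which they close (so a half turn about z gives the same grasp; the last joint's range is limited). The gripper opens to 92 mm and grips with 3 to 60 N. Pads are 19 mm wide; open, the fingers measure 130 mm over their backs; the gripper's body (75 mm by 190 mm) begins 47 mm behind the grasp point.
Start: joints at [-1.33, 0.342, 1.524, -0, 1.275, -0.146], TCP at [198.067, -486.223, 240.741] pointing down, gripper open.
Joint ranges: [-2.53, 2.53], [-0.77, 2.02], [0.04, 2.7], [-1, 4.14], [0.28, 2.66], [-3.11, 3.11]. Speed limits (rad/s): [2.57, 2.57, 3.14, 3.14, 3.14, 3.14].

INTERFACE

Orientations are given as [roll, pitch, yaw] about the fixed x, y, z axes, in that order (R = Rz(yaw) Ry(pitch) Rx(roll)).
In Python, from plant import get_obs, cams, close_job gives the robot as it stands. The module is installed in compiled form; this text tells all that it offers.
- The arm moves only by the shell command python3 -m creep 'ROWS'. ROWS is JSON, a list of rows, each an object of numbers: "hand": the opening, from 0 (shut) to 1 (fully open); "tx", "ty", "tz": the shift along the tool's x, y, z in m; "spin": the turn about the tool's z in degrees. In form: [{"hand": .., "tx": .., "ty": .., "tz": .., "spin": ..}, ...]. A call has 1 to 5 rows; each row shifts and turns the commanded pose from where the row before left it, along the tool's axes as they then stand; what a row does not reach is not made up. A row lasts 1/8 s, in which the tool goes at most 62.5 mm and 10.7 degrees, less where a joint would pass 70% of its speed; a pose out of reach is approached as far as the arm can. A call is refused whole if a number of a shift passes 0.0625 or a number of a turn 10.7, either way. A call with a gripper value outside its range is refused whole. The fingers move at their own pace and stop on an object; the grip force is fixed at half the most. Time passes only in rows, so rows that do not move let the fingers close. It gives the time, the measured TCP pose, the force, the opening and the grip force at its end, in the units of the state.
- get_obs(): the state, without advancing time (a new reading comes with each control period).
- cams.capture(name): name is "scene" or "top"; returns a dict with "color" (480x640x3 uint8, red, green, blue), "K" (3x3 intrinsics, pixels), "R" (3x3) and "t" (3): a world point X has camera coordinates R X + t. Camera axes: x right, y down, z forward; pixel columns grow to the right and rows downward; lengths in mm; the calibration is good to about 2 mm. A picture is of the moment at which its call begins. There is no depth.
- close_job(): hands the job in; it is judged then, once.
The state is a dict: "time": time; "joint_positions": joint angles; "dq": joint speeds; "tau": joint torques, N m; "tool_pos": TCP position; "tcp_rot": TCP orientation; "contact_force": force on the tool from outside, world axes, zero at the start; "moment": the same for the moment, N m; "grip_width": finger opening in mm; "finger_force": force on a finger pad.
Only numpy, scipy, OpenCV 4.12 (cv2) and the standard library are available. Lean on these libraries where they do the work, as an engineer would, in place of code of your own. Each camera call takes 0.05 s, during which the arm holds its last target. There are 200 camera calls.

## Working session

There is one attempt and no reset: what is moved stays moved. The work goes in short steps, Python scripts to look and compute and a shell command to move; the robot and the scene stay as the last step left them, time stands still between calls to the robot, and variables do not carry over. Pictures are saved under pics/ and viewed, at most 10 in all, crops included, and the job is handed in when it is done.

```bash
mkdir -p pics
cat > h.py <<'E'
import numpy as np, cv2
from plant import get_obs, cams
def cap(n,f=None):
    c=cams.capture(n); 
    if f: cv2.imwrite('pics/'+f,c['color'][:,:,::-1])
    return c
def ray(c,u,v,z):
    R=np.array(c['R']);t=np.array(c['t']);K=np.array(c['K'])
    d=R.T@np.linalg.solve(K,[u,v,1]);o=-R.T@t
    return o+d*(z-o[2])/d[2]
def proj(c,X):
    p=np.array(c['K'])@(np.array(c['R'])@np.array(X,float)+np.array(c['t']));return p[:2]/p[2]
E
python3 - <<'E'
from h import *
for n in('scene','top'):
    c=cap(n,n+'0.png');print(n,np.round(c['K'],1).tolist(),np.round(-np.array(c['R']).T@c['t'],1),np.round(c['R'],2).tolist())
print(get_obs())
E
```

```text
scene [[435.5, 0.0, 323.9], [0.0, 435.5, 239.0], [0.0, 0.0, 1.0]] [1216.2  460.5 1009.5] [[-0.56, 0.83, -0.01], [0.61, 0.41, -0.68], [-0.56, -0.39, -0.73]]
top [[531.1, 0.0, 312.9], [0.0, 531.1, 234.8], [0.0, 0.0, 1.0]] [ 221.5  -22.  1777.2] [[-0.02, -1.0, -0.01], [-0.98, 0.02, -0.18], [0.18, 0.01, -0.98]]
{'time': 0.1, 'joint_positions': array([-1.33001221e+00,  3.42682898e-01,  1.52490165e+00, -2.10050616e-05,
        1.27535681e+00, -1.46038261e-01]), 'dq': array([-0.00020476, -0.00115393, -0.0028606 , -0.00136366,  0.00073911,
        0.00146857]), 'tau': array([ 1.66164737e-03, -4.32005882e+01, -2.44694191e+01,  7.20251631e-02,
        5.26625512e-02, -4.25681242e-05]), 'tool_pos': array([ 197.97344798, -485.89382745,  240.10586023]), 'tcp_rot': array([-3.14025539e+00, -1.76389647e-04,  3.86828388e-01]), 'contact_force': array([-0.00417524, -0.28525314, -0.56150858]), 'moment': array([ 0.03924884,  0.03912024, -0.08050328]), 'finger_force': 0.0, 'grip_width': 91.98539570664796}
```

View pics/scene0.png

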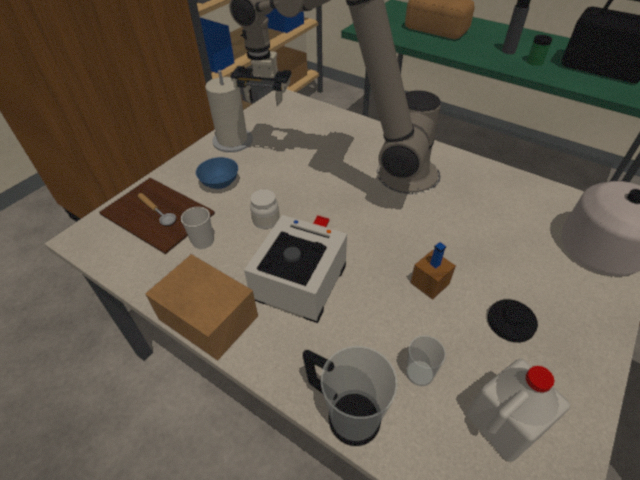

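View pics/top0.png

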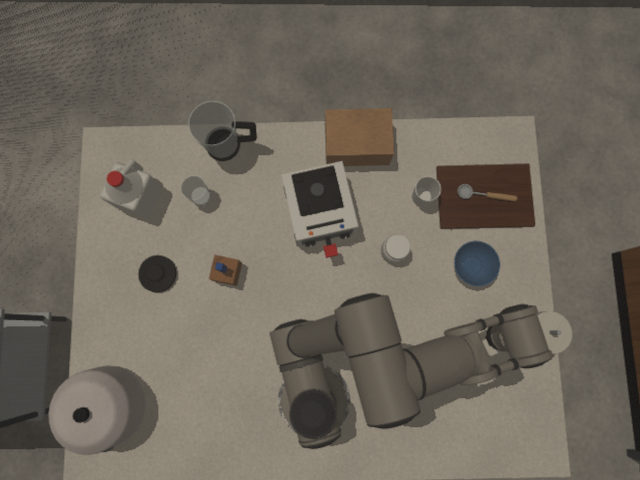

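The top view shows the blender at about (320,203), with the orange dot at (311,233), the blue dot at (342,226) and the red pad at (330,251). The pick block is at (226,270), the tub at (397,249). The scene view shows the pick handle at (438,255) and the dots at about (328,232) and (296,222). I'll measure these with colour masks next.

Run:
```python
from h import *
from scipy.optimize import least_squares
cs={n:cap(n) for n in('top','scene')}
def blob(c,lo,hi,box):
    x0,y0,x1,y1=box;h=cv2.cvtColor(c['color'],cv2.COLOR_RGB2HSV)[y0:y1,x0:x1]
    m=cv2.inRange(h,lo,hi);n,l,s,ce=cv2.connectedComponentsWithStats(m)
    if n<2:return None
    i=1+np.argmax(s[1:,4]);return ce[i]+[x0,y0],s[i]+[x0,y0,0,0,0],(l==i)
col={'or':((5,120,80),(22,255,255)),'bl':((100,120,50),(130,255,255)),'red':((0,150,80),(4,255,255))}
B={'top':{'or':(300,225,322,240),'bl':(334,218,350,234),'red':(318,240,342,262),'grip':(212,258,240,285)},
 'scene':{'or':(318,222,338,240),'bl':(284,212,306,232),'red':(308,210,336,232),'grip':(425,235,455,275)}}
for k,z in(('or',140),('bl',140),('red',100),('grip',165)):
    px=[]
    for n in cs:
        r=blob(cs[n],*col['bl' if k=='grip' else k],B[n][k])
        if r is None: print(k,n,None);continue
        px.append((cs[n],r[0]));print(k,n,np.round(r[0],1),r[1],np.round(ray(cs[n],*r[0],z),1))
    if len(px)==2:
        f=lambda X:np.concatenate([proj(c,X)-p for c,p in px])
        s=least_squares(f,[500,0,100]);print('  tri',np.round(s.x,1),np.round(s.fun,1))
a=cs['top']['color'][150:290,200:420];b=cs['scene']['color'][200:320,240:460]
cv2.imwrite('pics/crop.png',np.vstack([cv2.resize(i[:,:,::-1],(660,h),interpolation=2) for i,h in((cv2.resize(a,None,fx=1,fy=1)[50:140,:],270),(b[:100],300))]))
```

```text
or top [310.6 232.9] [309 232   4   3  11] [519.5  -1.7 140. ]
or scene [328.5 231. ] [327 230   4   3  12] [520.7  -5.  140. ]
  tri [520.4  -3.4 140.4] [ 0.5 -0.3  0.5  0.1]
bl top [341.7 226. ] [341 225   3   3   7] [539.3 -99.7 140. ]
bl scene [295.5 221.5] [295 221   2   2   4] [ 541.3 -103.6  140. ]
  tri [ 540.5 -101.7  140.1] [ 0.6 -0.4  0.7  0.1]
red top [330.3 250.2] [324 244  14  13 126] [469.3 -62.8 100. ]
red scene [321.3 220.8] [314 216  15  11 107] [465.7 -67.5 100. ]
  tri [469.2 -63.7 104.8] [ 0.3 -0.2  0.3  0. ]
grip top [218.6 266. ] [216 263   6   7  31] [418.7 281.6 165. ]
grip scene [437.4 254.9] [431 243  14  24 186] [457.9 286.8 165. ]
  tri [424.8 283.  130.1] [ 1.7 -0.6  1.5  0.1]
```

View pics/crop.png

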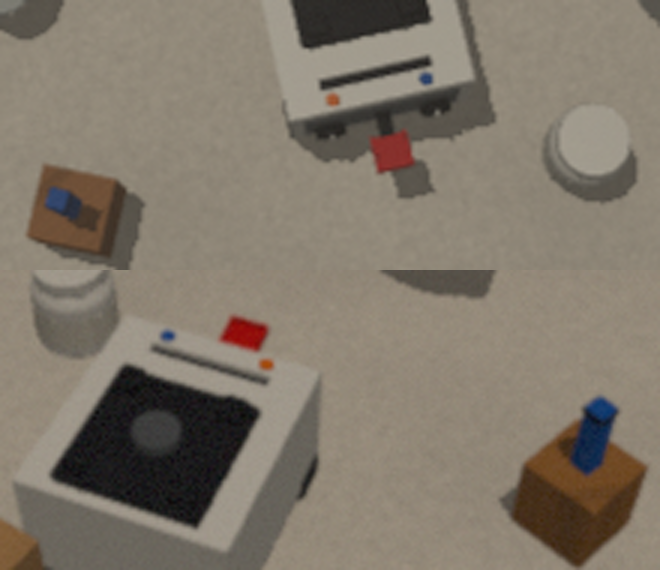

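The dots are 100.4 mm apart at z of about 140, which matches the 100 mm given. The pad is at about 105 mm against the stated 100. Next I'll get the block and handle geometry and the groove line.

Run:
```python
from h import *
T=cap('top');S=cap('scene')
# handle top (z165) / block top corners(z85) read from crop (crop px/3 + offset)
t=lambda x,y:(x/3+200-1/3,y/3+200-1/3); s=lambda x,y:(x/3+240-1/3,(y-270)/3+200-1/3)
print('handle top',ray(S,*s(601,409),165).round(1),ray(T,*t(58,200),165).round(1))
c=[ray(S,*s(*p),85) for p in((525,465),(587,516),(646,468),(585,420))]
c=np.array(c);print('block top scene',c.round(1).tolist(),c.mean(0).round(1))
for i in range(4):
    d=c[(i+1)%4]-c[i];print(np.linalg.norm(d).round(1),np.degrees(np.arctan2(d[1],d[0])).round(1)%90)
# brown mask top view
h=cv2.cvtColor(T['color'],cv2.COLOR_RGB2HSV)[245:295,200:250]
m=((h[...,0]<18)&(h[...,1]>110)&(h[...,2]>75)|(h[...,0]>100)&(h[...,1]>110)).astype(np.uint8)
k=max(cv2.findContours(m,0,1)[0],key=cv2.contourArea);r=cv2.boxPoints(cv2.minAreaRect(k))+[200,245]
q=np.array([ray(T,*p,85) for p in r]);print(q.round(1).tolist(),q.mean(0).round(1))
d=q[1]-q[0];print(np.degrees(np.arctan2(d[1],d[0]))%90)
# groove dark mask within region
P=np.array([520.3,-3.4]);Q=np.array([540.5,-101.7]);y=(P-Q)/np.linalg.norm(P-Q);x=np.array([y[1],-y[0]]);M=(P+Q)/2+18*x
print('x',x,'y',y,'mid',M,'or',P+18*x,'bl',Q+18*x,'yaw',np.arctan2(x[1],x[0]))
for n,C in(('top',T),('scene',S)):
    poly=[proj(C,[*(M+a*x+b*y),140]) for a,b in((-10,-66),(-10,66),(14,66),(14,-66))]
    mk=np.zeros((480,640),np.uint8);cv2.fillPoly(mk,[np.round(poly).astype(int)],1)
    g=cv2.cvtColor(C['color'],cv2.COLOR_RGB2GRAY).astype(float);v=g[mk>0];w=np.clip(np.percentile(v,90)-20-g,0,None)*mk
    vv,uu=np.nonzero(w);W=w[vv,uu]
    X=np.array([ray(C,a,b,140)[:2] for a,b in zip(uu,vv)])-M
    print(n,'groove centroid x,y',(W@(X@x))/W.sum(),(W@(X@y))/W.sum(),len(W),np.ptp(X@y))
```

```text
handle top [425.9 279.8 165. ] [417.8 280.3 165. ]
block top scene [[453.0, 233.2, 85.0], [475.5, 304.4, 85.0], [395.4, 326.2, 85.0], [372.2, 255.9, 85.0]] [424.  279.9  85. ]
74.7 72.4
83.0 74.69999999999999
74.1 71.7
83.9 74.3
[[388.1, 327.3, 85.0], [465.7, 310.3, 85.0], [446.0, 233.2, 85.0], [368.8, 250.8, 85.0]] [417.2 280.4  85. ]
77.63539401798991
x [0.97953223 0.2012874 ] y [-0.2012874   0.97953223] mid [548.03158009 -48.92682688] or [5.37931580e+02 2.23173122e-01] bl [558.13158009 -98.07682688] yaw 0.20267204009774922
top groove centroid x,y -0.3710691505775494 2.595073518580135 174 122.07384300464955
scene groove centroid x,y 2.2938561665205226 -0.3361255646838744 169 118.98987388965624
```

```bash
python3 -m creep '[{"hand":1,"tx":0.06,"ty":0.02,"tz":0,"spin":8},{"hand":1,"tx":0.06,"ty":0.02,"tz":0,"spin":8},{"hand":1,"tx":0.05,"ty":0,"tz":0,"spin":8},{"hand":1,"tx":0.04,"ty":-0.04,"tz":0,"spin":8},{"hand":1,"tx":0,"ty":-0.06,"tz":0}]'
```

```text
invalid input at $[4]: expected keys hand, tx, ty, tz, spin
```

Block centre is about (423, 280), and its yaw is about -15°, agreed by both views. The groove centroid matches the dot-based estimate to about 2 mm. I'll move now.

```bash
python3 -m creep '[{"hand":1,"tx":0.06,"ty":0,"tz":0,"spin":9.25},{"hand":1,"tx":0.06,"ty":0,"tz":0,"spin":9.25},{"hand":1,"tx":0.06,"ty":0,"tz":0,"spin":9.25},{"hand":1,"tx":0.02,"ty":-0.05,"tz":0,"spin":9.25},{"hand":1,"tx":0,"ty":-0.06,"tz":0,"spin":0}]'
```

```text
time: 0.92
tool_pos: [413.0, -339.4, 239.8]
tcp_rot: [-3.141, 0.0, -0.26]
contact_force: [0.3, 0.1, 0.2]
grip_width: 92.1
finger_force: 0.0
```

```bash
for i in 1; do :; done; python3 -m creep '[{"hand":1,"tx":-0.014,"ty":-0.058,"tz":0,"spin":0},{"hand":1,"tx":-0.014,"ty":-0.058,"tz":0,"spin":0},{"hand":1,"tx":-0.014,"ty":-0.058,"tz":0,"spin":0},{"hand":1,"tx":-0.014,"ty":-0.058,"tz":0,"spin":0},{"hand":1,"tx":-0.014,"ty":-0.058,"tz":0,"spin":0}]'; python3 -m creep '[{"hand":1,"tx":-0.014,"ty":-0.058,"tz":0,"spin":0},{"hand":1,"tx":-0.014,"ty":-0.058,"tz":0,"spin":0},{"hand":1,"tx":-0.014,"ty":-0.058,"tz":0,"spin":0},{"hand":1,"tx":-0.014,"ty":-0.058,"tz":0,"spin":0},{"hand":1,"tx":0,"ty":0,"tz":0,"spin":0}]'
```

```text
time: 1.55
tool_pos: [417.9, -40.5, 240.9]
tcp_rot: [3.142, -0.001, -0.259]
contact_force: [1.3, 0.4, -0.7]
grip_width: 91.8
finger_force: 0.0
time: 2.17
tool_pos: [422.6, 199.9, 240.5]
tcp_rot: [-3.141, 0.0, -0.252]
contact_force: [0.3, 0.2, -0.7]
grip_width: 92.0
finger_force: 0.0
```

```bash
python3 -m creep '[{"hand":1,"tx":-0.01,"ty":-0.039,"tz":0,"spin":0},{"hand":1,"tx":-0.01,"ty":-0.039,"tz":0.02,"spin":0},{"hand":1,"tx":0,"ty":0,"tz":0.02,"spin":0},{"hand":1,"tx":0,"ty":0,"tz":0,"spin":0}]'
python3 - <<'E'
from h import *
S=cap('scene');cv2.imwrite('pics/s1.png',cv2.resize(S['color'][170:320,350:550,::-1],(800,600),interpolation=2))
E
```

```text
time: 2.68
tool_pos: [423.1, 275.8, 199.3]
tcp_rot: [3.139, 0.003, -0.258]
contact_force: [0.4, -0.2, 0.1]
grip_width: 92.1
finger_force: 0.0
```

View pics/s1.png

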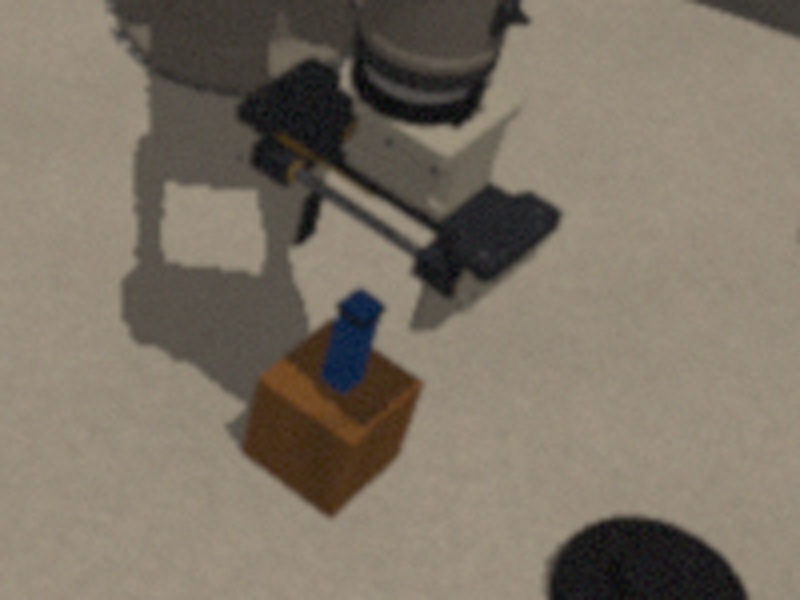

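The handle top is at about (440,246) in full-image pixels, with the fingertip midpoint just above it at (442,241). They are aligned, so I'll correct 4 mm in y, descend and grip.

```bash
python3 -m creep '[{"hand":1,"tx":-0.001,"ty":-0.004,"tz":0.02,"spin":0},{"hand":1,"tx":0,"ty":0,"tz":0.02,"spin":0},{"hand":1,"tx":0,"ty":0,"tz":0.02,"spin":0},{"hand":1,"tx":0,"ty":0,"tz":0.019,"spin":0},{"hand":1,"tx":0,"ty":0,"tz":0,"spin":0}]'; python3 -m creep '[{"hand":0,"tx":0,"ty":0,"tz":0,"spin":0},{"hand":0,"tx":0,"ty":0,"tz":0,"spin":0},{"hand":0,"tx":0,"ty":0,"tz":0,"spin":0},{"hand":0,"tx":0,"ty":0,"tz":0,"spin":0},{"hand":0,"tx":0,"ty":0,"tz":0,"spin":0}]'
```

```text
time: 3.35
tool_pos: [424.0, 280.0, 121.7]
tcp_rot: [3.141, 0.001, -0.26]
contact_force: [-0.4, 0.2, 0.3]
grip_width: 91.9
finger_force: 0.0
time: 3.98
tool_pos: [423.9, 281.0, 121.7]
tcp_rot: [3.142, -0.0, -0.258]
contact_force: [0.7, -0.0, -0.4]
grip_width: 46.3
finger_force: 0.0
```

```bash
python3 -m creep '[{"hand":0,"tx":0,"ty":0,"tz":0,"spin":0},{"hand":0,"tx":0,"ty":0,"tz":0,"spin":0},{"hand":0,"tx":0,"ty":0,"tz":0,"spin":0},{"hand":0,"tx":0,"ty":0,"tz":0,"spin":0},{"hand":0,"tx":0,"ty":0,"tz":0,"spin":0}]'
```

```text
time: 4.6
tool_pos: [423.9, 280.9, 121.7]
tcp_rot: [3.141, 0.0, -0.258]
contact_force: [-0.4, -0.7, -0.3]
grip_width: 22.0
finger_force: 30.0
```

```bash
python3 -m creep '[{"hand":0,"tx":0,"ty":0,"tz":-0.02,"spin":0},{"hand":0,"tx":0,"ty":0,"tz":-0.03,"spin":0},{"hand":0,"tx":0,"ty":0,"tz":-0.04,"spin":0},{"hand":0,"tx":0,"ty":0,"tz":-0.04,"spin":0},{"hand":0,"tx":0,"ty":0,"tz":-0.04,"spin":0}]';python3 -m creep '[{"hand":0,"tx":0.02,"ty":0.05,"tz":0,"spin":0},{"hand":0,"tx":0.038,"ty":0.045,"tz":0,"spin":0},{"hand":0,"tx":0.038,"ty":0.045,"tz":0,"spin":0},{"hand":0,"tx":0.038,"ty":0.045,"tz":0,"spin":0},{"hand":0,"tx":0,"ty":0,"tz":0,"spin":0}]'
```

```text
time: 5.22
tool_pos: [423.6, 280.9, 292.9]
tcp_rot: [3.141, 0.0, -0.258]
contact_force: [-0.2, -0.0, -2.0]
grip_width: 21.7
finger_force: 30.0
time: 5.85
tool_pos: [507.4, 64.5, 291.1]
tcp_rot: [3.141, 0.0, -0.264]
contact_force: [0.1, 0.1, -0.6]
grip_width: 22.4
finger_force: 30.0
```

```bash
python3 -m creep '[{"hand":0,"tx":0.024,"ty":0.028,"tz":0,"spin":0},{"hand":0,"tx":0.024,"ty":0.029,"tz":0.01,"spin":0},{"hand":0,"tx":0,"ty":0,"tz":0.018,"spin":0},{"hand":0,"tx":0,"ty":0,"tz":0,"spin":0}]'
python3 - <<'E'
from h import *
S=cap('scene');T=cap('top');p=get_obs()['tool_pos'];print(p)
tip=p-[0,0,111.7]
for n,C in(('s',S),('t',T)):
    print(n,proj(C,tip),proj(C,[538.9,-2.7,140]))
x0,y0=260,165
a=cv2.resize(S['color'][y0:y0+90,x0:x0+120,::-1],(800,600),interpolation=2);cv2.imwrite('pics/s2.png',a)
cv2.imwrite('pics/t2.png',cv2.resize(T['color'][190:265,270:370,::-1],(800,600),interpolation=2))
E
```

```text
time: 6.35
tool_pos: [537.0, 1.4, 262.3]
tcp_rot: [3.142, 0.004, -0.258]
contact_force: [0.9, 0.0, 0.4]
grip_width: 21.8
finger_force: 30.0
[537.92040862   1.55755579 264.16753732]
s [326.98596412 232.56790024] [325.52067158 235.30157482]
t [309.40672813 226.41463415] [310.82920751 226.83418087]
```

View pics/s2.png

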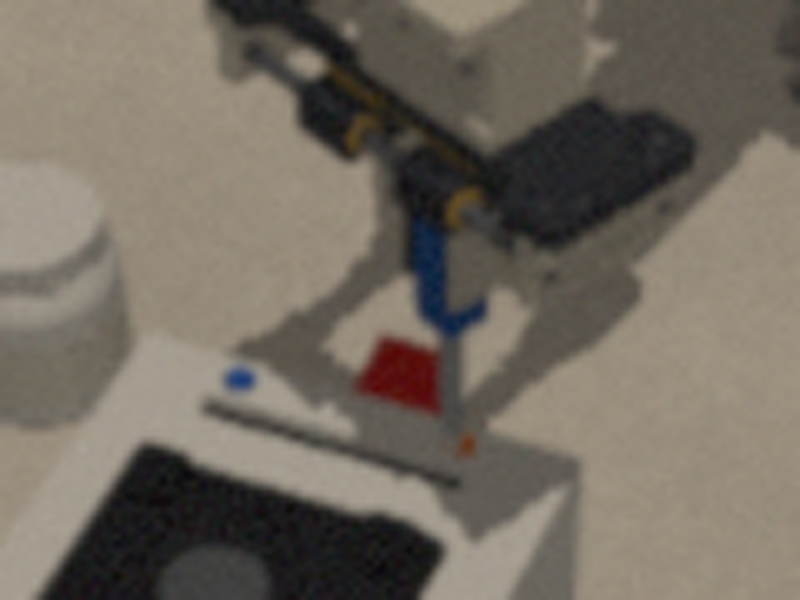

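The scene view shows the shaft ending at about (328,231) in full-image pixels, beside the orange dot at (330,232). The groove's orange end is at (329,237). The pick looks vertical. I'll look at the top view and compare it with the predicted projections.

View pics/t2.png

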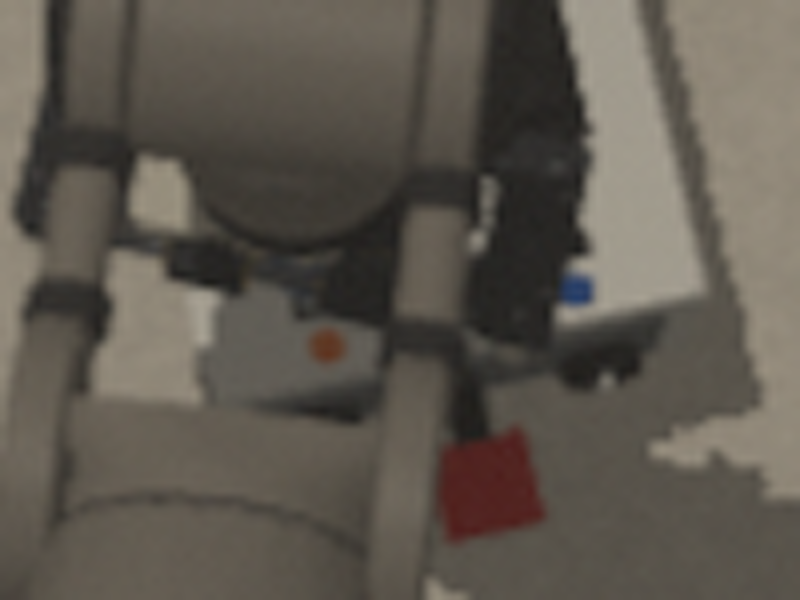

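Run:
```python
from h import *
S=cap('scene');p=get_obs()['tool_pos'];T=cap('top');print(p)
for dz in(-111.7,-97.7,-60,-36.7):print(dz,proj(S,p+[0,0,dz]).round(1))
M=np.array([548,-48.9]);x=np.array([.9795,.2013]);y=np.array([-.2013,.9795])
for b in(-60,60):print('groove end',b,[proj(C,[*(M+b*y),140]).round(1) for C in(S,T)])
g=cv2.cvtColor(S['color'],cv2.COLOR_RGB2GRAY)
for v in range(214,242):print(v,g[v,318:340])
```

```text
[538.13124848   1.47576428 264.54016927]
-111.7 [326.9 232.5]
-97.7 [326.9 228.9]
-60 [326.8 218.9]
-36.7 [326.8 212.5]
groove end -60 [array([290.3, 224.9]), array([344.1, 219.4])]
groove end 60 [array([329.9, 236.5]), array([306.8, 227.9])]
214 [131 136 138 140 139 137 121  85  51  42  51  88 115 134 140 146 144 144
 143 138 114  90]
215 [ 99 111 117 125 132 140 136 105  71  53  68 115 139 141 142 146 143 146
 145 130 103  88]
216 [ 53  58  66  86 104 113 124 107  78  68  77 123 140 144 145 146 146 147
 143 116  94  89]
217 [ 33  38  40  46  55  67  87  87  75  72  81 121 140 143 143 146 146 141
 128 106  85  86]
218 [ 38  37  36  43  36  44  51  61  70  72  76 116 138 143 142 144 134 120
 106  86  85  86]
219 [ 34  39  35  33  40  34  43  56  69  72  75 108 133 142 144 140 128 101
  86  85  86  88]
220 [ 33  42  34  35  37  36  44  62  67  75  78 106 136 141 142 130 116 100
  85  84  86  87]
221 [ 33  33  33  36  33  40  36  56  71  69  82 115 135 139 131 103  92  86
  86  86  87  89]
222 [ 40  37  33  37  34  40  39  56  71  74  80 122 141 126 103  92  89  86
  86  87  89 110]
22
[... 1010 characters left out ...]
 72 78 89 90 93 93 90 92 91 90 92 93 92 92 94 93 93 91 93]
235 [90 67 59 56 62 65 71 80 83 87 91 93 92 92 90 92 93 90 92 94 94 93]
236 [138 107 109 112  90  62  53  56  64  68  71  87  89  90  90  93  94  95
  95  92  91  93]
237 [155 142 144 151 136 119  92  68  57  53  54  79  93  90  93  92  92  91
  96  96  94  92]
238 [157 157 155 157 156 153 123  90  81  75  74  87  90  95  94  93  93  93
  94  90  95  91]
239 [156 159 157 157 158 157 142 113  95  89  91  92  92  95  92  93  93  90
  92  93  95  96]
240 [156 157 160 156 158 156 155 137 109  91  91  90  92  94  93  93  92  93
  93  93  97 116]
241 [139 149 155 156 157 160 157 153 123 100  93  93  90  92  94  92  89  95
  92  96 119 147]
```

The shaft lines up with the pose prediction to within 0.3 px, so the pick is straight in the grip and its tip is at TCP - 112 mm. The top view shows only the dots at (311,233) and (342,226), because the gripper hides the groove. I'll shift 5 mm along the groove and descend slowly.

```bash
python3 -m creep '[{"hand":0,"tx":0.002,"ty":0.0045,"tz":0.004,"spin":0},{"hand":0,"tx":0,"ty":0,"tz":0.004,"spin":0},{"hand":0,"tx":0,"ty":0,"tz":0,"spin":0},{"hand":0,"tx":0,"ty":0,"tz":0,"spin":0}]'; python3 -c "
from h import *
for i in range(4):
  o=get_obs();print(o['tool_pos'].round(1),o['contact_force'].round(1));cap('top')"
```

```text
time: 7.05
tool_pos: [538.9, -4.3, 255.7]
tcp_rot: [3.142, 0.0, -0.258]
contact_force: [-0.0, -0.4, -0.2]
grip_width: 21.7
finger_force: 30.0
[538.9  -4.3 255.7] [-0.  -0.4 -0.2]
[538.9  -4.3 255.8] [-0.2 -0.4 -0. ]
[538.9  -4.3 255.8] [-0.  -0.8  0.3]
[538.9  -4.3 255.8] [ 0.5  0.1 -0.9]
```

```bash
python3 -m creep '[{"hand":0,"tx":0,"ty":0,"tz":0.003,"spin":0},{"hand":0,"tx":0,"ty":0,"tz":0.003,"spin":0},{"hand":0,"tx":0,"ty":0,"tz":0.003,"spin":0},{"hand":0,"tx":0,"ty":0,"tz":0,"spin":0},{"hand":0,"tx":0,"ty":0,"tz":0,"spin":0}]'
```

```text
time: 7.88
tool_pos: [538.9, -4.3, 246.7]
tcp_rot: [3.142, -0.0, -0.258]
contact_force: [-0.2, -0.2, -1.9]
grip_width: 21.8
finger_force: 30.0
```

Tip is at z of about 135 with no upward push, so it is in the groove. I'll start the pass at about 3.8 mm per row.

```bash
python3 -m creep '[{"hand":0,"tx":0.0017,"ty":0.0034,"tz":0,"spin":0},{"hand":0,"tx":0.0017,"ty":0.0034,"tz":0,"spin":0},{"hand":0,"tx":0.0017,"ty":0.0034,"tz":0,"spin":0},{"hand":0,"tx":0.0017,"ty":0.0034,"tz":0,"spin":0},{"hand":0,"tx":0.0017,"ty":0.0034,"tz":0,"spin":0}]'
```

```text
time: 8.5
tool_pos: [542.8, -23.3, 246.7]
tcp_rot: [3.142, -0.0, -0.258]
contact_force: [1.0, 0.7, 0.3]
grip_width: 21.6
finger_force: 30.0
```

```bash
python3 -m creep '[{"hand":0,"tx":0.0017,"ty":0.0034,"tz":0,"spin":0},{"hand":0,"tx":0.0017,"ty":0.0034,"tz":0,"spin":0},{"hand":0,"tx":0.0017,"ty":0.0034,"tz":0,"spin":0},{"hand":0,"tx":0.0017,"ty":0.0034,"tz":0,"spin":0},{"hand":0,"tx":0.0017,"ty":0.0034,"tz":0,"spin":0}]'
```

```text
time: 9.12
tool_pos: [546.6, -41.8, 246.7]
tcp_rot: [3.142, 0.0, -0.258]
contact_force: [0.1, 0.3, -1.0]
grip_width: 21.9
finger_force: 30.0
```

```bash
python3 -m creep '[{"hand":0,"tx":0.0017,"ty":0.0034,"tz":0,"spin":0},{"hand":0,"tx":0.0017,"ty":0.0034,"tz":0,"spin":0},{"hand":0,"tx":0.0017,"ty":0.0034,"tz":0,"spin":0},{"hand":0,"tx":0.0017,"ty":0.0034,"tz":0,"spin":0},{"hand":0,"tx":0.0017,"ty":0.0034,"tz":0,"spin":0}]'
```

```text
time: 9.75
tool_pos: [550.5, -60.4, 246.7]
tcp_rot: [3.141, 0.0, -0.258]
contact_force: [0.8, 0.8, -0.1]
grip_width: 21.8
finger_force: 30.0
```

```bash
python3 -m creep '[{"hand":0,"tx":0.0017,"ty":0.0034,"tz":0,"spin":0},{"hand":0,"tx":0.0017,"ty":0.0034,"tz":0,"spin":0},{"hand":0,"tx":0.0017,"ty":0.0034,"tz":0,"spin":0},{"hand":0,"tx":0.0017,"ty":0.0034,"tz":0,"spin":0},{"hand":0,"tx":0.0017,"ty":0.0034,"tz":0,"spin":0}]'
```

```text
time: 10.38
tool_pos: [554.4, -79.0, 246.7]
tcp_rot: [3.141, -0.0, -0.258]
contact_force: [-0.4, -0.2, -1.3]
grip_width: 22.0
finger_force: 30.0
```

```bash
python3 -m creep '[{"hand":0,"tx":0.0017,"ty":0.0034,"tz":0,"spin":0},{"hand":0,"tx":0.0017,"ty":0.0034,"tz":0,"spin":0},{"hand":0,"tx":0.0017,"ty":0.0034,"tz":0,"spin":0},{"hand":0,"tx":0.0017,"ty":0.0034,"tz":0,"spin":0},{"hand":0,"tx":0,"ty":0,"tz":0,"spin":0}]'; python3 -m creep '[{"hand":0,"tx":0,"ty":0,"tz":0,"spin":0},{"hand":0,"tx":0,"ty":0,"tz":0,"spin":0}]'
python3 - <<'E'
from h import *
S=cap('scene');p=get_obs()['tool_pos'];print(p,proj(S,p-[0,0,111.7]))
cv2.imwrite('pics/s3.png',cv2.resize(S['color'][175:250,250:350,::-1],(800,600),interpolation=2))
E
```

```text
time: 11.0
tool_pos: [557.5, -93.9, 246.7]
tcp_rot: [3.142, 0.0, -0.259]
contact_force: [0.1, 0.2, -0.8]
grip_width: 21.8
finger_force: 30.0
time: 11.25
tool_pos: [557.4, -93.5, 246.7]
tcp_rot: [3.142, -0.0, -0.258]
contact_force: [-0.2, 0.6, -0.9]
grip_width: 21.8
finger_force: 30.0
[557.43275951 -93.53585554 246.72935004] [295.03576349 227.53022309]
```

View pics/s3.png

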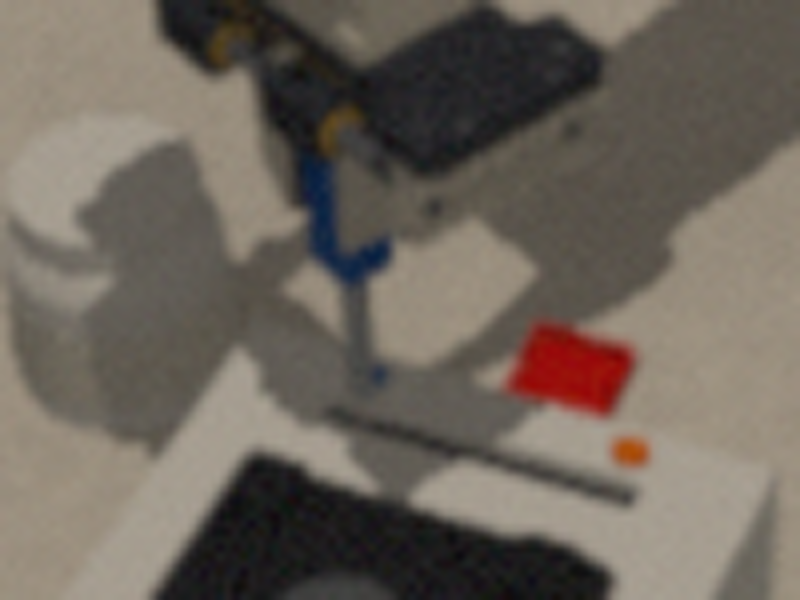

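The shaft ends at about (295,224) in full-image pixels and the groove line passes (294,226). I'll check from pixel values whether the nylon tip breaks the black line.

Run:
```python
from h import *
S=cap('scene')
print(list(range(286,306)))
for v in range(218,234):print(v,cv2.cvtColor(S['color'],cv2.COLOR_RGB2GRAY)[v,286:306])
p=get_obs()['tool_pos']
for dz in(-111.7,-106.7,-97.7,-60):print(dz,proj(S,p+[0,0,dz]).round(1))
M=np.array([548.4,-48.8]);x=np.array([.9795,.2013]);y=np.array([-.2013,.9795])
for b in(-60,-46):
  for a,z in((-6,140),(-6,132),(6,140)):print(b,a,z,proj(S,[*(M+b*y+a*x),z]).round(1))
```

```text
[286, 287, 288, 289, 290, 291, 292, 293, 294, 295, 296, 297, 298, 299, 300, 301, 302, 303, 304, 305]
218 [ 91  92  94  94  94  89  88  79  75  74  99 124 139 143 142 142 143 143
 142 140]
219 [ 94  94  91  91  92  92  90  79  73  73  90 107 121 126 133 139 140 142
 129 118]
220 [ 92  93  96  91  95  93  91  82  73  75  74  78  91 103 109 120 123 122
 104  92]
221 [93 92 93 95 91 91 93 80 75 74 64 54 74 88 96 97 97 96 92 87]
222 [95 95 89 91 94 94 91 81 77 70 67 59 73 93 94 94 93 91 95 95]
223 [94 92 94 93 94 95 92 81 78 71 70 74 86 91 94 94 93 90 91 94]
224 [91 92 94 91 93 91 88 86 78 78 81 89 92 91 92 90 94 90 93 93]
225 [92 95 92 92 87 79 82 84 85 86 87 89 92 93 93 94 91 90 94 95]
226 [112  99  94  91  74  57  55  68  80  83  87  90  91  94  91  93  91  93
  93  90]
227 [139 115 100  95  88  74  66  54  61  69  73  72  81  83  88  88  91  92
  91  93]
228 [155 141 130 129 125 110  92  80  72  69  56  47  58  59  71  74  80  89
  91  89]
229 [157 156 156 155 154 139 129 111  91  87  77  72  63  63  53  44  53  69
  73  78]
230 [158 158 157 157 157 157 151 122  96  92  91  91  89  82  78  68  63  48
  48  53]
231 [151 154 158 155 157 159 156 126  96  94  92  89  94  92  91  88  85  75
  71  65]
232 [113 125 148 155 158 158 155 140 113  97  92  92  93  96  92  93  93  94
  89  89]
233 [ 49  62 115 145 155 157 157 154 139 112  98  91  94  92  94  95  93  94
 102 119]
-111.7 [295.  227.5]
-106.7 [294.9 226.3]
-97.7 [294.7 224. ]
-60 [293.9 214.3]
-60 -6 140 [291.2 223.6]
-60 -6 132 [291.4 225.6]
-60 6 140 [289.4 226.4]
-46 -6 140 [295.7 224.9]
-46 -6 132 [295.9 226.9]
-46 6 140 [293.9 227.7]
```

At columns 294–296 the line is lightened to about 61–69, against about 48 elsewhere. The tip is partly covering it, as expected for a tip in the groove with no wall force. I'll go 4 mm further to be safely at the blue end, hold, then lift slowly.

```bash
python3 -m creep '[{"hand":0,"tx":0.0017,"ty":0.0034,"tz":0,"spin":0},{"hand":0,"tx":0,"ty":0,"tz":0,"spin":0},{"hand":0,"tx":0,"ty":0,"tz":0,"spin":0},{"hand":0,"tx":0,"ty":0,"tz":0,"spin":0}]'; python3 -m creep '[{"hand":0,"tx":0,"ty":0,"tz":-0.004,"spin":0},{"hand":0,"tx":0,"ty":0,"tz":-0.006,"spin":0},{"hand":0,"tx":0,"ty":0,"tz":-0.008,"spin":0},{"hand":0,"tx":0,"ty":0,"tz":-0.012,"spin":0},{"hand":0,"tx":0,"ty":0,"tz":0,"spin":0}]'; python3 -m creep '[{"hand":0,"tx":-0.03,"ty":-0.003,"tz":0,"spin":0},{"hand":0,"tx":-0.034,"ty":-0.003,"tz":0,"spin":0},{"hand":0,"tx":-0.03,"ty":-0.003,"tz":0,"spin":0},{"hand":0,"tx":0,"ty":0,"tz":0,"spin":0},{"hand":0,"tx":0,"ty":0,"tz":0,"spin":0}]'
```

```text
time: 11.85
tool_pos: [558.2, -97.4, 246.7]
tcp_rot: [3.142, -0.0, -0.258]
contact_force: [-0.2, -0.4, -0.3]
grip_width: 21.6
finger_force: 30.0
time: 12.48
tool_pos: [558.8, -97.5, 278.2]
tcp_rot: [3.141, -0.003, -0.258]
contact_force: [0.2, -0.1, -0.7]
grip_width: 21.8
finger_force: 30.0
time: 13.1
tool_pos: [470.2, -64.9, 277.0]
tcp_rot: [3.141, -0.001, -0.258]
contact_force: [0.2, -0.2, -0.8]
grip_width: 21.7
finger_force: 30.0
```

```bash
python3 -m creep '[{"hand":0,"tx":0,"ty":0,"tz":0.02,"spin":0},{"hand":0,"tx":0,"ty":0,"tz":0.02,"spin":0},{"hand":0,"tx":0,"ty":0,"tz":0.012,"spin":0},{"hand":0,"tx":0,"ty":0,"tz":0,"spin":0},{"hand":0,"tx":0,"ty":0,"tz":0,"spin":0}]'
python3 - <<'E'
from h import *
S=cap('scene');p=get_obs()['tool_pos'];print(p,proj(S,p-[0,0,111.7]), proj(S,[p[0],p[1],100]))
cv2.imwrite('pics/s4.png',cv2.resize(S['color'][175:250,270:370,::-1],(800,600),interpolation=2))
E
```

```text
time: 13.72
tool_pos: [470.2, -64.9, 225.3]
tcp_rot: [3.141, -0.001, -0.258]
contact_force: [0.3, 0.5, -0.7]
grip_width: 21.8
finger_force: 30.0
[470.21378241 -64.84442716 225.42160086] [321.07436085 218.73819706] [321.14313285 222.05345978]
```

View pics/s4.png

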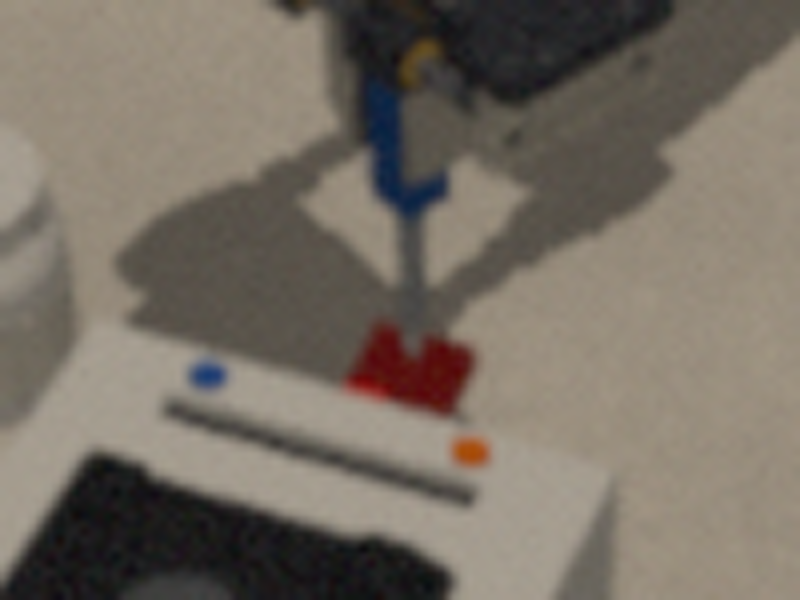

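The tip, at crop (413,357), is over the red pad, whose centre is at about (412,367) and whose edges run 350–470 by 320–412. It will land near the centre. I'll press down in small steps and watch the force.

```bash
python3 -m creep '[{"hand":0,"tx":0,"ty":0,"tz":0.003,"spin":0},{"hand":0,"tx":0,"ty":0,"tz":0.003,"spin":0},{"hand":0,"tx":0,"ty":0,"tz":0.003,"spin":0},{"hand":0,"tx":0,"ty":0,"tz":0.003,"spin":0},{"hand":0,"tx":0,"ty":0,"tz":0,"spin":0}]'; python3 -m creep '[{"hand":0,"tx":0,"ty":0,"tz":0.002,"spin":0},{"hand":0,"tx":0,"ty":0,"tz":0.002,"spin":0},{"hand":0,"tx":0,"ty":0,"tz":0.002,"spin":0},{"hand":0,"tx":0,"ty":0,"tz":0.002,"spin":0},{"hand":0,"tx":0,"ty":0,"tz":0,"spin":0}]'
```

```text
time: 14.4
tool_pos: [469.6, -64.7, 212.6]
tcp_rot: [3.141, 0.0, -0.258]
contact_force: [1.0, 0.2, -0.5]
grip_width: 22.0
finger_force: 30.0
time: 15.02
tool_pos: [469.5, -64.8, 204.8]
tcp_rot: [3.141, 0.0, -0.258]
contact_force: [-2.3, 0.6, 4.8]
grip_width: 21.9
finger_force: 30.0
```

```bash
python3 -m creep '[{"hand":0,"tx":0,"ty":0,"tz":0.002,"spin":0},{"hand":0,"tx":0,"ty":0,"tz":0.002,"spin":0},{"hand":0,"tx":0,"ty":0,"tz":0.002,"spin":0},{"hand":0,"tx":0,"ty":0,"tz":0,"spin":0},{"hand":0,"tx":0,"ty":0,"tz":0,"spin":0}]'; python3 -m creep '[{"hand":0,"tx":0,"ty":0,"tz":0.001,"spin":0},{"hand":0,"tx":0,"ty":0,"tz":0.001,"spin":0},{"hand":0,"tx":0,"ty":0,"tz":0.001,"spin":0},{"hand":0,"tx":0,"ty":0,"tz":0,"spin":0},{"hand":0,"tx":0,"ty":0,"tz":0,"spin":0}]'
```

```text
time: 15.65
tool_pos: [469.5, -64.7, 198.7]
tcp_rot: [3.141, 0.0, -0.258]
contact_force: [-3.5, -1.8, 2.9]
grip_width: 22.0
finger_force: 30.0
time: 16.27
tool_pos: [469.7, -64.7, 196.1]
tcp_rot: [3.141, -0.0, -0.258]
contact_force: [-3.8, 0.3, 7.2]
grip_width: 21.8
finger_force: 30.0
```

```bash
python3 -m creep '[{"hand":0,"tx":0,"ty":0,"tz":0.001,"spin":0},{"hand":0,"tx":0,"ty":0,"tz":0,"spin":0}]';  python3 -m creep '[{"hand":0,"tx":0,"ty":0,"tz":0.001,"spin":0},{"hand":0,"tx":0,"ty":0,"tz":0,"spin":0}]'
```

```text
time: 16.52
tool_pos: [469.7, -64.7, 195.0]
tcp_rot: [3.141, -0.001, -0.258]
contact_force: [-3.2, -0.0, 5.2]
grip_width: 21.7
finger_force: 30.0
time: 16.77
tool_pos: [469.8, -64.7, 193.8]
tcp_rot: [-3.142, -0.001, -0.258]
contact_force: [-1.9, -0.1, 3.3]
grip_width: 21.8
finger_force: 30.0
```

```bash
python3 -m creep '[{"hand":0,"tx":0,"ty":0,"tz":0.001,"spin":0},{"hand":0,"tx":0,"ty":0,"tz":0,"spin":0}]'
```

```text
time: 17.02
tool_pos: [469.9, -64.7, 192.7]
tcp_rot: [-3.141, -0.001, -0.258]
contact_force: [-1.2, -0.5, 2.9]
grip_width: 21.7
finger_force: 30.0
```

```bash
python3 -m creep '[{"hand":0,"tx":0,"ty":0,"tz":0.001,"spin":0},{"hand":0,"tx":0,"ty":0,"tz":0,"spin":0}]'
```

```text
time: 17.27
tool_pos: [470.0, -64.7, 191.9]
tcp_rot: [-3.141, -0.001, -0.258]
contact_force: [-1.4, 0.3, 5.7]
grip_width: 21.7
finger_force: 30.0
```

```bash
python3 -m creep '[{"hand":0,"tx":0,"ty":0,"tz":0.001,"spin":0},{"hand":0,"tx":0,"ty":0,"tz":0,"spin":0}]'
```

```text
time: 17.52
tool_pos: [470.1, -64.7, 191.2]
tcp_rot: [-3.141, -0.001, -0.258]
contact_force: [-1.6, -0.5, 8.3]
grip_width: 22.0
finger_force: 30.0
```

```bash
python3 -m creep '[{"hand":0,"tx":0,"ty":0,"tz":0.001,"spin":0},{"hand":0,"tx":0,"ty":0,"tz":0,"spin":0}]'
```

```text
time: 17.77
tool_pos: [470.2, -64.7, 190.9]
tcp_rot: [-3.141, -0.002, -0.258]
contact_force: [-2.4, 0.1, 13.9]
grip_width: 22.1
finger_force: 30.0
```

```bash
python3 -m creep '[{"hand":0,"tx":0,"ty":0,"tz":0.001,"spin":0},{"hand":0,"tx":0,"ty":0,"tz":0,"spin":0}]'
```

```text
time: 18.02
tool_pos: [470.5, -64.8, 190.7]
tcp_rot: [-3.142, -0.003, -0.258]
contact_force: [-3.3, -0.0, 18.8]
grip_width: 21.9
finger_force: 30.0
```

It has met the stop: the force is rising and z is not. I'll ease back 1 mm, hold, and check.

```bash
python3 -m creep '[{"hand":0,"tx":0,"ty":0,"tz":-0.001,"spin":0},{"hand":0,"tx":0,"ty":0,"tz":0,"spin":0},{"hand":0,"tx":0,"ty":0,"tz":0,"spin":0},{"hand":0,"tx":0,"ty":0,"tz":0,"spin":0},{"hand":0,"tx":0,"ty":0,"tz":0,"spin":0}]'; python3 -m creep '[{"hand":0,"tx":0,"ty":0,"tz":0,"spin":0},{"hand":0,"tx":0,"ty":0,"tz":0,"spin":0},{"hand":0,"tx":0,"ty":0,"tz":0,"spin":0},{"hand":0,"tx":0,"ty":0,"tz":0,"spin":0},{"hand":0,"tx":0,"ty":0,"tz":0,"spin":0}]';python3 -m creep '[{"hand":0,"tx":0,"ty":0,"tz":0,"spin":0},{"hand":0,"tx":0,"ty":0,"tz":0,"spin":0},{"hand":0,"tx":0,"ty":0,"tz":0,"spin":0},{"hand":0,"tx":0,"ty":0,"tz":0,"spin":0},{"hand":0,"tx":0,"ty":0,"tz":0,"spin":0}]'
python3 - <<'E'
from h import *
S=cap('scene');p=get_obs()['tool_pos'];print(p,proj(S,p-[0,0,111.7]))
cv2.imwrite('pics/s5.png',cv2.resize(S['color'][175:250,270:370,::-1],(800,600),interpolation=2))
E
```

```text
time: 18.65
tool_pos: [470.4, -64.7, 191.0]
tcp_rot: [-3.141, -0.003, -0.258]
contact_force: [-1.6, 0.9, 12.1]
grip_width: 21.8
finger_force: 30.0
time: 19.27
tool_pos: [470.4, -64.7, 190.9]
tcp_rot: [-3.141, -0.003, -0.258]
contact_force: [-2.2, 0.3, 13.0]
grip_width: 21.9
finger_force: 30.0
time: 19.9
tool_pos: [470.4, -64.7, 191.0]
tcp_rot: [-3.141, -0.003, -0.258]
contact_force: [-1.1, 0.4, 12.1]
grip_width: 21.7
finger_force: 30.0
[470.39661251 -64.71057204 190.95942558] [321.24758278 227.02143649]
```

View pics/s5.png

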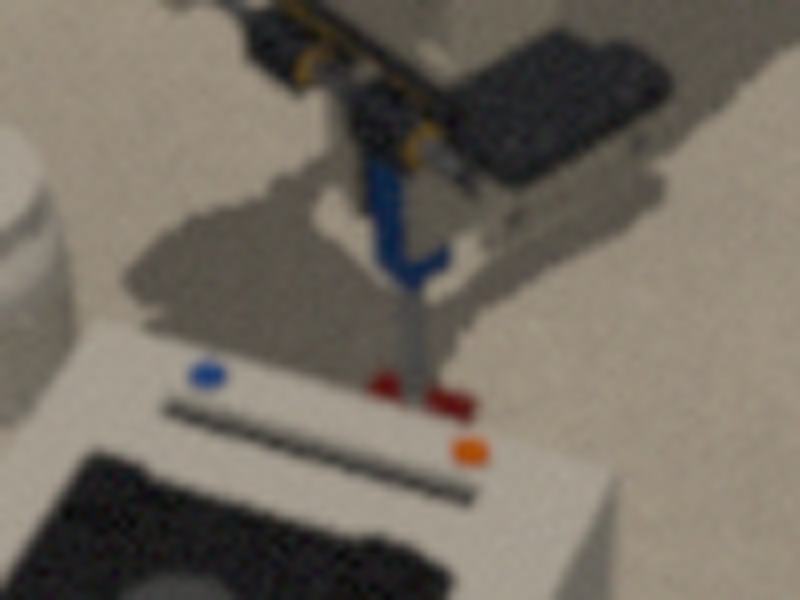

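The pad has sunk: its far rim moved from about row 320 to 375 in the crop. The pick's tip holds it at about (413,400) with a steady 12 N, so I'm handing in.

```bash
python3 -c "from plant import close_job;print(close_job())"
```

```text
the job is handed in; nothing more can be done
None
```

The job is handed in at about 20 s: the pick ran the groove from orange to blue at about 3 cm/s, then pressed the paddle to its third-notch stop and was still holding it there with about 12 N; the hand-in gave no verdict.

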